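# Clamp the gauge block home in the cam jig

## Robot

A 6-joint arm with a two-finger parallel gripper is mounted at the origin on a cart in front of the work surface, level with it; the furniture and walls round the work are solid. World frame = base frame: x ahead of the robot, y to its left, z up, the work surface at z = 0. Lengths are in m, angles in degrees, forces in N, time in s.
With the tool pointing down it reaches from about 0.35 to 0.875 m from the base axis. Payload 4.2 kg.
Tool frame: the origin (TCP) lies on the centre line of the jaws, within the pads' length; the fingertips stand 19 mm ahead of it and the grasp point (between the pads) is the TCP; z points along the fingers, y is the line along which they close (so a half turn about z gives the same grasp; the last joint's range is limited). The gripper opens to 87 mm and grips with 3 to 60 N. Pads are 19 mm wide; open, the fingers measure 117 mm over their backs; the gripper's body (75 mm by 190 mm) begins 51 mm behind the grasp point.
Start: joints at [84.546, 22.042, 0.453, 0, -68.411, -14.817], TCP at [0.217, 0.586, 0.242] pointing down, gripper open.
Joint ranges: [-179.83, 179.83], [-69.29, 118.12], [-61.27, 80.66], [-181.25, 117.63], [-171.15, -9.14], [-177.46, 177.46]. Speed limits (degrees/s): [159.86, 159.86, 180, 180, 180, 180].

## Interface

Orientations are given as a 3x3 rotation matrix whose columns are the frame's x, y, z axes.
In Python, from station import sense, capture, finish_job, search_frame, masks_of gives the robot as it stands.
- The arm moves only by the tool drive_tool, never from a script. Its argument "rows" is a list of rows, each a list of 7 numbers: the opening in per cent of the stroke, from 0 (shut) to 100 (fully open), then the shift along the world's x, y, z in mm, then the turn, a rotation vector about the world's x, y, z in rad. In form: [[fingers, dx, dy, dz, wx, wy, wz], ...]. A call has 1 to 5 rows; each row shifts and turns the commanded pose from where the row before left it; what a row does not reach is not made up. A row lasts 1/12 s, in which the tool goes at most 41.7 mm and 7.16 degrees, less where a joint would pass 70% of its speed; a pose out of reach is approached as far as the arm can. A call is refused whole if a number of a shift passes 41.7 or a number of a turn 0.125, either way. A call with a gripper value outside its range is refused whole. The fingers move at their own pace and stop on an object; the grip force is fixed at half the most. Time passes only in rows, so rows that do not move let the fingers close. It gives the time, the measured TCP pose, the force, the opening and the grip force at its end, in the units of the state.
- sense(): the state, without advancing time (a new reading comes with each control period).
- capture(name): name is "scene" or "top" or "wrist"; returns a dict with "frame" (420x560x3 uint8, red, green, blue), "z_map" (420x560 float32, m along the optical axis (not along the pixel's ray), 0 where there is no reading), "fx", "fy", "cx", "cy" (pixels), "distortion" ([k1, k2, p1, p2, k3] as OpenCV has them; the pictures are not rectified), "R" (3x3) and "t" (3): a world point X has camera coordinates R X + t; the wrist camera has in their place "T_tool_cam" (4x4, takes a point from camera to tool coordinates, whose origin is the TCP and whose axes are the flange's). Camera axes: x right, y down, z forward; pixel columns grow to the right and rows downward; lengths in m; the calibration is good to about 2 mm. A picture is of the moment at which its call begins: read the wrist's pose just before it.
- finish_job(): hands the job in; it is judged then, once.
Trained networks look in a picture, given as the dict that the camera call returned (one of the last four; its "shot" number tells which), for a name from the list of things; names that differ only in an ending like _2 or _b are one class to them, and where a whole thing is asked for, a point or a joint stands for the part that bears it (a point fixed in the world has none). Each returns a list of dicts, best first, with "p" (0 to 1); they miss things now and then, are a little off and sometimes report something else, mostly with a low value. They report only what shows in the picture. A call takes as long as a camera call. They do not tell look-alikes from the thing itself.
- search_frame(label, picture): "xy" ([column, row] in pixels, amid what is visible of it).
- masks_of(label, picture): "region" (420x560 bool, what is visible of it) and "xy" ([column, row] in pixels, amid what is visible of it).
The state is a dict: "time_s": time; "joints": joint angles; "joint_velocities": joint speeds; "effort": joint torques, N m; "tcp_pos": TCP position; "ee_rot": TCP orientation; "wrist_force": force on the tool from outside, world axes, zero at the start; "moment": the same for the moment, N m; "gripper_width": opening from 0.0 (shut) to 1.0 (fully open); "gripper_force": force on a finger pad.
Only numpy, scipy, OpenCV 4.12 (cv2) and the standard library are available. Lean on these libraries where they do the work, as an engineer would, in place of code of your own. Each camera call takes 0.05 s, during which the arm holds its last target. There are 200 camera calls.

## Task

Put the drilled wooden gauge block into the channel of the clamping jig, slide it gently along the channel until it is fully home against the end stop with the stop's small pin pressed in, and let go of it there. Only then swing the cam lever over its dead centre with a steady sideways push on its upright handle (push it, do not grip it) so that it snaps shut by itself and clamps the block against the fence; never push hard, neither on the stop nor on the handle (15 N is plenty, 25 N too much), and leave the other things on the bench where they are.

Things in the scene. Friction and masses are not known exactly. Their poses are not given: they have to be found in the camera images.
- jig: Clamping jig fixed to the bench: aluminium plate 215 x 200 mm, top at z = 12 mm. Origin at bench height; x away from the robot at yaw 0, y left (mm below). Its channel for the block runs along y, open at the left, end stop at the right. Far wall: steel fence, face at x = 67, top at z = 26. Near wall: the clamp pad, face at x = 15 with the lever open, so the 44 mm block has 8 mm play.
- load_point (a point): Point on the channel's floor (12 mm above the bench) at x = 41, y = 20 in the jig's frame, midway between fence and open pad. A block set down with its middle here, its length along the jig's y, is always clear of the end stop; it is then slid along the jig's -y, by 25 to 50 mm.
- stop_pin (a joint): Brass pin, 8 mm across, 25 mm above the bench, standing 5 mm out of the end stop's face on a very soft spring (0.25 N). Value in m: 0 out, 0.005 flush: the block touches the stop. The stop, a steel block 38 mm wide with a rubber face that gives 1 mm per 5 N, is locked elsewhere each time, not reported: face between y = -75 and -50 mm in the jig's frame. Find it by sliding the block gently until felt.
- gauge_mid (a point): Centre of the drilled hardwood gauge block, 44 x 90 x 26 mm (own x, y, z), about 0.3 kg, 13 mm above its underside. Lies loose on the bench left of the jig. Its length (own y) goes along the channel, either way round. Grip it across the 44 mm width on its upper 10 mm: fence and pad rise 14 mm beside its lower part.
- gauge: The gauge block itself; origin in the centre of its underside.
- cam_lever (a joint): Cam lever's angle, rad. 0: open, arm pointing 2.27 rad counter-clockwise (from above) from the jig's x. Grows counter-clockwise, swinging round the robot's side to the right, to its stop at 1.80. Resistance at the handle rises to some 8 to 12 N near 0.9, vanishes at dead centre near 1.6; beyond it a spring throws the lever to the stop and holds it. Released below 1.5 it springs back.
- cam_pivot (a point): The cam lever's vertical axis, at x = -35, y = -15 mm in the jig's frame, 28 mm above the bench.
- lever_grip (a point): Middle of the lever's upright black handle, a round post 16 mm across, 85 mm from the lever's axis, standing from z = 21 to 83 mm above the bench; this point lies 60 mm above the bench.
- tape_roll: Grey tape roll, 107 mm across, 48 mm high, lying flat behind the jig; origin under its centre. Not to be moved.
- screw_box: Small green cardboard box, 60 x 90 x 51 mm, left at the back; origin under its centre. Not to be moved.
- pliers: Red-handled pliers, 189 x 57 x 21 mm, lying to the right of the jig; origin under the middle. Not to be moved.
- pad_face (a point): Rubber clamp pad 9 x 40 x 12 mm that the cam pushes up to 13 mm along the jig's x towards the fence; top 25 mm above the bench. This point: the middle of its face, 19 mm above the bench.
There are look-alikes about, which are no part of the job. Of the things that look like the gauge, the smaller one is meant.

How it is judged (in metres and radians):
On the way:
1. the block lies in the channel, home against the end stop with the pin in, the lever still open, the fingers off the block (value of joint stop_pin above 0.0035 m and x of gauge_mid in the frame of jig between 0.03 and 0.055 m and z of gauge_mid in the frame of jig below 0.028 m and angle between the y axis of gauge and the y axis of jig, either way round below 0.2 rad and value of joint cam_lever below 0.6 rad and contact force between the fingers and gauge below 0.2 N), for 0.2 s.
At the end, for the whole second after the job is handed in: Lever past dead centre at its stop (over 1.72 rad), pad pressing the block with over 4 N; block at rest, flat on the plate (centre under 28 mm, tilt under 0.06 rad), along the fence (within 0.04 rad, 3 mm) and home against the end stop (pin in over 3.5 of 5 mm) (value of joint cam_lever above 1.72 rad and contact force between clamp_pad and gauge above 4 N and value of joint stop_pin above 0.0035 m and angle between the y axis of gauge and the y axis of jig, either way round below 0.04 rad and x of gauge_mid in the frame of jig above 0.042 m and z of gauge_mid in the frame of jig below 0.028 m and angle between gauge's own z axis and vertical below 0.06 rad and linear speed of gauge below 0.01 m/s); the robot touches nothing.
It fails at once if the block is pushed against the end stop with more than 25 N (contact force between gauge and end_stop above 25 N).
It fails at once if the lever's handle is pushed with more than 25 N (contact force between anything else and cam_lever above 25 N).
It fails at once if a bystander is moved by more than 20 mm (distance of any of tape_roll, screw_box, pliers from where it was at the start of the episode above 0.02 m).
It also fails if it takes over 61 s, if anything falls off the work surface, if the arm or the gripper's body presses on something with over 40 N, if the wrist force passes 120 N, or if a joint passes its speed limit or range.

## Working session

There is one attempt and no reset: what is moved stays moved. The work goes in short steps, Python scripts to look and compute and a tool call to move; the robot and the scene stay as the last step left them, time stands still between calls to the robot, and variables do not carry over. Pictures are saved under pics/ and viewed, at most 10 in all, crops included, and the job is handed in when it is done.

Besides the shell and the picture viewer there is one more tool, called in YAML: its name, and indented under it one key for each argument. drive_tool: Moves the arm, as the interface text tells. Its arguments: {"type":"object","properties":{"rows":{"type":"array"}},"required":["rows"]}

```bash
mkdir -p pics; cat > h.py <<'E'
import numpy as np, cv2
from station import sense, capture, finish_job, search_frame, masks_of
def cam(p):
    K=np.array([[p['fx'],0,p['cx']],[0,p['fy'],p['cy']],[0,0,1.]]);return K,np.array(p['distortion'],float)
def pose(p,s=None):
    if 'R' in p: return np.array(p['R']),np.array(p['t'])
    T=np.eye(4);T[:3,:3]=s['ee_rot'];T[:3,3]=s['tcp_pos'];M=np.linalg.inv(T@np.array(p['T_tool_cam']));return M[:3,:3],M[:3,3]
def world(p,uv,z=None,s=None,depth=None):
    "pixels -> world; on plane z or at depth"
    K,d=cam(p);R,t=pose(p,s)
    uv=np.array(uv,float).reshape(-1,1,2)
    r=cv2.undistortPoints(uv,K,d)[:,0];r=np.c_[r,np.ones(len(r))]
    C=-R.T@t
    if depth is not None: return (r*np.array(depth).reshape(-1,1)-t)@R
    D=r@R
    return C+D*((z-C[2])/D[:,2])[:,None]
def zworld(p,s=None):
    v,u=np.mgrid[0:420,0:560]
    return world(p,np.c_[u.ravel(),v.ravel()],s=s,depth=p['z_map'].ravel()).reshape(420,560,3)
def save(p,n): cv2.imwrite('pics/'+n+'.png',p['frame'][:,:,::-1])
E
python3 - <<'E'
from h import *
for n in('scene','top'):
    p=capture(n);save(p,n);W=zworld(p)
    for l in('jig','gauge','cam_lever','lever_grip','tape_roll','screw_box','pliers','pad_face','stop_pin','cam_pivot'):
        for o in masks_of(l,p)[:3]:
            m=o['region']&(p['z_map']>0)
            print(n,l,round(o['p'],2),np.round(o['xy']),m.sum(),np.round(np.median(W[m],0),3) if m.any() else'')
print(sense())
E
python3 - <<'E'
import cv2,numpy as np
a=cv2.imread('pics/scene.png');b=cv2.imread('pics/top.png')
cv2.imwrite('pics/both.png',cv2.resize(np.vstack([a,b]),(400,600))) 
E
```

```text
scene jig 0.94 [278. 238.] 4109 [0.549 0.027 0.012]
scene gauge 0.58 [258. 168.] 310 [0.498 0.34  0.024]
scene gauge 0.43 [220. 167.] 161 [0.38  0.351 0.035]
scene cam_lever 0.58 [264. 227.] 299 [0.512 0.067 0.027]
scene lever_grip 0.54 [262. 226.] 294 [0.512 0.063 0.027]
scene tape_roll 0.81 [331. 184.] 886 [0.73  0.227 0.034]
scene tape_roll 0.31 [282. 235.] 46 [0.573 0.028 0.023]
scene screw_box 0.76 [308. 156.] 505 [0.683 0.392 0.048]
scene pliers 0.64 [333. 323.] 921 [ 0.657 -0.25   0.014]
scene cam_pivot 0.9 [275. 237.] 4181 [0.55  0.028 0.012]
top jig 0.66 [296. 216.] 5127 [0.546 0.048 0.013]
top gauge 0.67 [181. 226.] 561 [0.496 0.357 0.026]
top gauge 0.63 [173. 287.] 1204 [0.331 0.37  0.038]
top cam_lever 0.55 [288. 226.] 300 [0.516 0.058 0.027]
top lever_grip 0.61 [289. 226.] 287 [0.516 0.059 0.027]
top tape_roll 0.66 [224. 142.] 950 [0.73  0.251 0.045]
top screw_box 0.74 [166. 159.] 933 [0.68  0.423 0.051]
top screw_box 0.51 [293. 218.] 5146 [0.546 0.047 0.013]
top pliers 0.89 [393. 181.] 551 [ 0.657 -0.233  0.014]
top cam_pivot 0.84 [293. 219.] 5183 [0.546 0.048 0.013]
to
[... 168 characters left out ...]
107189e+01, -1.48164240e+01]), 'joint_velocities': array([ 0.02635712, -0.07162572, -0.01748032, -0.02586658,  0.02363578,
        0.01924855]), 'effort': array([-1.32303103e-03, -3.90479636e+01,  1.87622863e+01,  4.22482833e+00,
        1.54137245e-02, -6.52494379e-06]), 'tcp_pos': array([0.2164975 , 0.58630449, 0.24156156]), 'ee_rot': array([[ 9.38072050e-01, -3.46440224e-01,  5.95829214e-07],
       [-3.46440224e-01, -9.38072049e-01,  3.84047625e-05],
       [-1.27460238e-05, -3.62328535e-05, -9.99999999e-01]]), 'wrist_force': array([-0.10391292,  0.5307918 , -0.57721064]), 'moment': array([-0.02677923,  0.02411191,  0.03012341]), 'gripper_force': 0.0, 'gripper_width': 1.0013677958157718}
```

View pics/top.png

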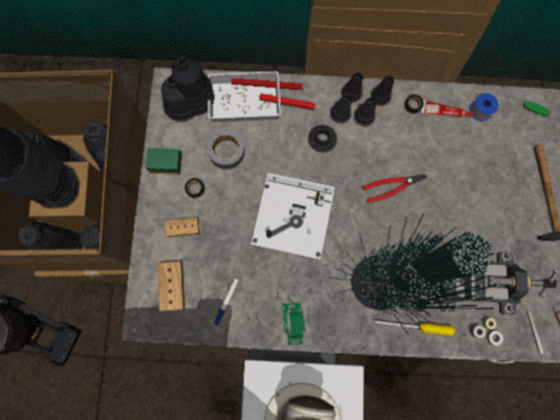

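View pics/scene.png

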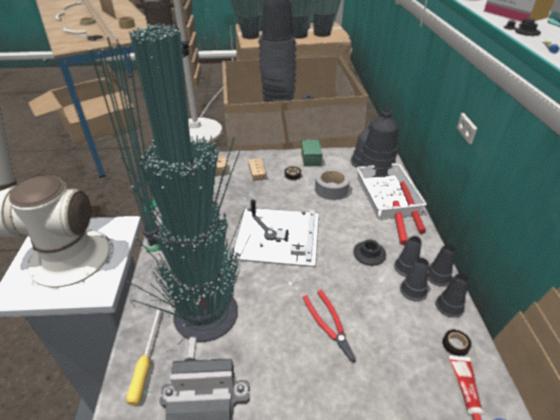

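The top view shows two drilled wooden blocks: a small one at (181,226) and a larger one at (173,287). The jig is at (295,216), its lever handle at (268,232), its stop at (317,197), and the tall plant at (420,270) is an obstacle. Both blocks could be the gauge; the description means the smaller, (181,226), and the crop will check it.

```bash
python3 - <<'E'
from h import *
p=capture('top')
W=zworld(p)
for l,z in(('gauge',.026),('jig',.012)):
    for o in masks_of(l,p)[:2]:
        m=o['region'].astype(np.uint8)
        v,u=np.nonzero(m)
        P=world(p,np.c_[u,v],z)[:,:2].astype(np.float32)
        r=cv2.minAreaRect(P); print(l,o['p'],o['xy'],np.round(r[0],4),np.round(r[1],4),r[2], 'zmed',np.median(W[m>0][:,2]))
f=p['frame'][:,:,::-1]
c=np.hstack([cv2.resize(f[140:320,140:240],(333,600),interpolation=2),cv2.resize(f[165:270,240:345],(460,600),interpolation=2)])
cv2.imwrite('pics/crop.png',c)
W[p['z_map']==0]=0
tall=(W[...,2]>.1); 
s=tall&(W[...,1]<0)&(W[...,1]>-.5)&(W[...,0]>.2)&(W[...,0]<.8)
print(W[s].min(0),W[s].max(0),np.percentile(W[s],2,axis=0),np.percentile(W[s],98,axis=0))
E
```

```text
gauge 0.98 [171.0, 285.2] [0.3335 0.3725] [0.1271 0.0691] 7.879457473754883 zmed 0.03759313159082911
gauge 0.75 [181.3, 227.1] [0.4962 0.3566] [0.0517 0.0982] 10.388406753540039 zmed 0.02625659112741551
jig 0.82 [293.8, 216.7] [0.5491 0.0474] [0.2001 0.2175] 80.54351806640625 zmed 0.013395447044721053
jig 0.15 [180.8, 229.9] [0.4983 0.3601] [0.0493 0.0946] 9.58305549621582 zmed 0.02648981299845727
[ 0.24250082 -0.33592709  0.1001504 ] [ 0.48325619 -0.03844774  0.62769272] [ 0.29757035 -0.23469718  0.11571792] [ 0.44795341 -0.126222    0.6229476 ]
```

View pics/crop.png

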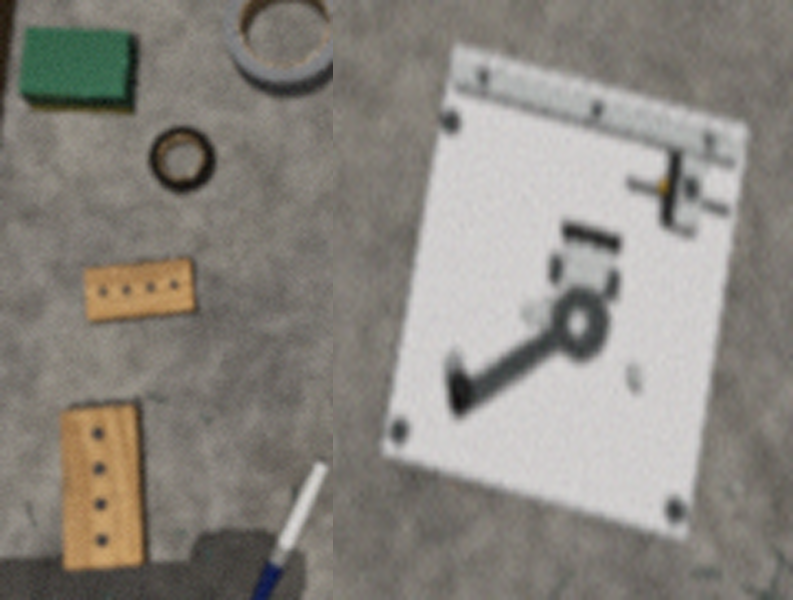

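The crop shows four-hole blocks. The small one, at about (140,290) in the crop, is the gauge. The jig's fence is at the top, its stop with the brass pin at right (665,190), and the lever is open with its handle at (458,390). I'm moving over the small block.

drive_tool:
  rows:
    - [100,28,-23,0,0,0,-0.104]
    - [100,28,-23,0,0,0,-0.104]
    - [100,28,-23,0,0,0,-0.104]
    - [100,28,-23,0,0,0,-0.104]
    - [100,28,-23,0,0,0,-0.104]

```text
time_s: 1.67
tcp_pos: [0.3575, 0.4702, 0.2418]
ee_rot: [[0.638, -0.77, 0.0], [-0.77, -0.638, 0.0], [-0.0, -0.0, -1.0]]
wrist_force: [1.5, 0.9, -0.4]
gripper_width: 0.999
gripper_force: 0.0
```

drive_tool:
  rows:
    - [100,28,-23,0,0,0,-0.104]
    - [100,28,-23,0,0,0,-0.104]
    - [100,28,-23,0,0,0,-0.104]
    - [100,28,-23,0,0,0,-0.104]
    - [100,28,-23,0,0,0,-0.104]

```text
time_s: 2.08
tcp_pos: [0.4977, 0.355, 0.2418]
ee_rot: [[0.171, -0.985, 0.0], [-0.985, -0.171, 0.0], [-0.0, -0.0, -1.0]]
wrist_force: [-0.3, 0.4, 0.7]
gripper_width: 1.005
gripper_force: 0.0
```

```bash
python3 - <<'E'
from h import *
s=sense();p=capture('wrist');save(p,'w1')
print(s['tcp_pos'],s['ee_rot'].round(3).tolist(),s['joints'],p['T_tool_cam'])
W=zworld(p,s)
for o in masks_of('gauge',p)[:3]:
    m=o['region'];v,u=np.nonzero(m)
    r=cv2.minAreaRect(world(p,np.c_[u,v],.026,s)[:,:2].astype(np.float32))
    print(o['p'],o['xy'],np.round(r[0],4),np.round(r[1],4),r[2],np.median(W[m&(p['z_map']>0)],0))
E
```

```text
[0.49770043 0.35500565 0.24180085] [[0.171, -0.985, 0.0], [-0.985, -0.171, 0.0], [-0.0, -0.0, -1.0]] [ 5.06536550e+01  2.06911171e+01 -1.57235541e+00  2.06152658e-03
 -6.77111287e+01 -4.07985310e+01] [[-7.93986401e-04 -9.62492161e-01 -2.71308330e-01  7.31724526e-02]
 [ 9.99999685e-01 -7.68395781e-04 -2.00551287e-04  1.98800381e-04]
 [-1.54431350e-05 -2.71308404e-01  9.62492467e-01 -1.42973778e-01]
 [ 0.00000000e+00  0.00000000e+00  0.00000000e+00  1.00000000e+00]]
0.71 [416.3, 230.8] [0.3327 0.3724] [0.14   0.0713] 7.599766731262207 [0.33851694 0.36770085 0.03655873]
```

View pics/w1.png

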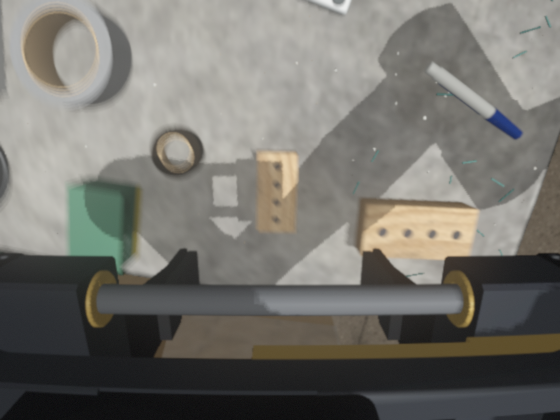

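The wrist view shows the small block at (277,192), bigger block at (418,230), box at (103,228) and tape roll at (62,50). I'll refine the small block's pose from the depth map.

```bash
cat >> h.py <<'E'
def blk(p,s,box,z=.026):
    u0,u1,v0,v1=box;f=cv2.cvtColor(p['frame'],cv2.COLOR_RGB2HSV)[v0:v1,u0:u1].astype(int)
    m=((f[...,0]>6)&(f[...,0]<22)&(f[...,1]>75)).astype(np.uint8)
    n,L,st,c=cv2.connectedComponentsWithStats(cv2.morphologyEx(m,cv2.MORPH_CLOSE,np.ones((7,7))))
    k=1+st[1:,4].argmax();v,u=np.nonzero(L==k);u=u+u0;v=v+v0
    W=zworld(p,s)[v,u];
    r=cv2.minAreaRect(world(p,np.c_[u,v],z,s)[:,:2].astype(np.float32))
    return r,np.median(W,0),np.median(W[:,2]),len(u)
E
python3 - <<'E'
from h import *
s=sense();p=capture('wrist')
print(blk(p,s,(245,312,140,245)))
t=capture('top');print(blk(t,None,(160,205,210,242)))
E
```

```text
(((0.49767768383026123, 0.3586735725402832), (0.04023406282067299, 0.0882517471909523), 8.876859664916992), array([0.50265345, 0.36614638, 0.02597606]), np.float64(0.02597606026271848), 1596)
(((0.49915701150894165, 0.3461642861366272), (0.061805643141269684, 0.07417742908000946), 25.402992248535156), array([0.49791741, 0.3367425 , 0.02670297]), np.float64(0.026702973735811306), 382)
```

drive_tool:
  rows:
    - [100,0,1.5,-41,0,0,-0.005]
    - [100,0,1,-41,0,0,0]
    - [100,0,1,-41,0,0,0]
    - [90,0,0,-41,0,0,0]
    - [80,0,0,-20,0,0,0]

```text
time_s: 2.7
tcp_pos: [0.493, 0.3588, 0.0526]
ee_rot: [[0.173, -0.985, -0.006], [-0.985, -0.173, -0.005], [0.004, 0.007, -1.0]]
wrist_force: [0.2, -1.2, 0.9]
gripper_width: 0.921
gripper_force: 0.0
```

drive_tool:
  rows:
    - [70,0,0,-20,0,0,0]
    - [70,0,0,-1,0,0,0]
    - [70,0,0,0,0,0,0]

```text
time_s: 2.95
tcp_pos: [0.4954, 0.3604, 0.0358]
ee_rot: [[0.174, -0.985, -0.001], [-0.985, -0.174, -0.002], [0.002, 0.002, -1.0]]
wrist_force: [0.2, -0.8, 0.8]
gripper_width: 0.734
gripper_force: 0.0
```

drive_tool:
  rows:
    - [30,0,0,0,0,0,0]
    - [30,0,0,0,0,0,0]
    - [30,0,0,0,0,0,0]
    - [30,0,0,0,0,0,0]
    - [30,0,0,0,0,0,0]

```text
time_s: 3.37
tcp_pos: [0.4974, 0.3608, 0.0383]
ee_rot: [[0.172, -0.985, 0.003], [-0.985, -0.172, 0.003], [-0.002, -0.003, -1.0]]
wrist_force: [-0.9, -0.2, 4.7]
gripper_width: 0.499
gripper_force: 30.0
```

drive_tool:
  rows:
    - [30,0,0,15,0,0,0]
    - [30,0,0,30,0,0,0]
    - [30,0,0,35,0,0,0]
    - [30,5,-20,35,0,0,-0.04]
    - [30,7,-30,25,0,0,-0.06]

```text
time_s: 3.78
tcp_pos: [0.5087, 0.3114, 0.179]
ee_rot: [[0.073, -0.997, 0.002], [-0.997, -0.073, 0.002], [-0.002, -0.002, -1.0]]
wrist_force: [1.9, -0.2, -2.8]
gripper_width: 0.503
gripper_force: 30.0
```

drive_tool:
  rows:
    - [30,8,-36,20,0,0,-0.06]
    - [30,8,-36,20,0,0,-0.06]
    - [30,7,-36,20,0,0,-0.06]
    - [30,7,-36,10,0,0,-0.06]
    - [30,0,-20,0,0,0,0]

```text
time_s: 4.2
tcp_pos: [0.5392, 0.1433, 0.2487]
ee_rot: [[-0.172, -0.985, 0.003], [-0.985, 0.172, 0.001], [-0.002, -0.003, -1.0]]
wrist_force: [1.0, 0.7, -3.7]
gripper_width: 0.499
gripper_force: 30.0
```

drive_tool:
  rows:
    - [30,0,0,0,0,0,0]
    - [30,0,0,0,0,0,0]

```text
time_s: 4.37
tcp_pos: [0.5374, 0.1448, 0.2455]
ee_rot: [[-0.17, -0.985, -0.002], [-0.985, 0.17, 0.0], [0.0, 0.002, -1.0]]
wrist_force: [-0.8, 0.4, -3.4]
gripper_width: 0.503
gripper_force: 30.0
```

```bash
python3 - <<'E'
from h import *
s=sense();p=capture('wrist');save(p,'w2')
print(s['tcp_pos'],s['ee_rot'].round(3).tolist(),s['wrist_force'],s['gripper_width'])
W=zworld(p,s)
for l in('jig','cam_lever','lever_grip','stop_pin'):
  for o in masks_of(l,p)[:2]:
    m=o['region'];v,u=np.nonzero(m)
    r=cv2.minAreaRect(world(p,np.c_[u,v],.012,s)[:,:2].astype(np.float32))
    print(l,o['p'],o['xy'],np.round(r[0],4),np.round(r[1],4),r[2],np.median(W[m&(p['z_map']>0)],0))
np.savez('w2.npz',W=W)
f=cv2.resize(p['frame'][:,:,::-1],(800,600),interpolation=2);cv2.imwrite('pics/w2b.png',f)
E
```

```text
[0.53743367 0.1448309  0.24546349] [[-0.17, -0.985, -0.002], [-0.985, 0.17, 0.0], [0.0, 0.002, -1.0]] [-0.83750846  0.37353797 -3.40816002] 0.5031079623340287
jig 0.69 [249.3, 90.7] [0.5506 0.0485] [0.2008 0.2158] 80.37584686279297 [0.5504184  0.03636646 0.01209305]
jig 0.32 [280.9, 106.9] [0.5043 0.074 ] [0.0374 0.1293] 36.6086540222168 [0.51763248 0.0559303  0.02707387]
lever_grip 0.62 [285.2, 104.6] [0.5044 0.0738] [0.0373 0.128 ] 36.608543395996094 [0.51712613 0.05689354 0.02703581]
```

View pics/w2b.png

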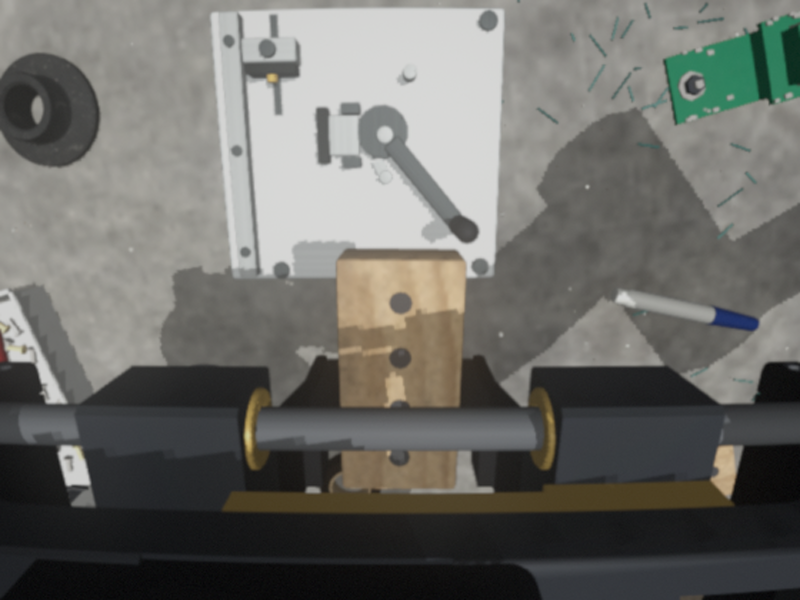

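The wrist view (800x600) shows the block held straight and aligned with the jig, the pivot at (382,131), handle top at (465,229), pad face at (317,135), fence edge from (241,14) to (258,272), and stop pin at (272,77). Next I convert these to the jig frame.

```bash
python3 - <<'E'
from h import *
s=sense();p=capture('wrist')
a=np.radians(-9.55);ex=np.array([np.cos(a),np.sin(a)]);ey=np.array([-ex[1],ex[0]]);c=np.array([.5506,.0485])
for n,u,v,z in(('pivot',382,131,.034),('handle top',465,229,.083),('padface',317,135,.025),('fence far',241,14,.026),('fence near',257,272,.026),('stopface',272,72,.035),('pin',272,77,.025),('blockfar L',338,258,.225),('blockfar R',466,258,.225),('blocknear L',342,487,.225),('blocknear R',458,487,.225)):
    w=world(p,[[u*.7,v*.7]],z,s)[0];d=w[:2]-c
    q=p['z_map'][int(v*.7),int(u*.7)];wz=world(p,[[u*.7,v*.7]],s=s,depth=[q])[0]
    print(n,w.round(4),'plate mm',(1e3*np.array([d@ex,d@ey])).round(1),'depthz',wz.round(4))
# block top corners relative
m=zworld(p,s); 
v,u=np.mgrid[180:340,230:330]
w=m[180:340,230:330].reshape(-1,3); w=w[(w[:,2]>.2)&(w[:,2]<.26)]
print(len(w),np.percentile(w,[2,50,98],axis=0).round(4))
print(blk(p,s,(225,335,170,275),z=np.median(w[:,2])))
E
```

```text
pivot [0.532  0.0423 0.034 ] plate mm [-17.3  -9.2] depthz [0.5321 0.0419 0.0292]
handle top [0.489  0.1146 0.083 ] plate mm [-71.7  55. ] depthz [0.4888 0.1148 0.0812]
padface [0.5794 0.0361 0.025 ] plate mm [30.5 -7.4] depthz [0.5814 0.0347 0.0121]
fence far [ 0.6154 -0.0532  0.026 ] plate mm [ 80.7 -89.5] depthz [ 0.616  -0.0541  0.0233]
fence near [0.647  0.1277 0.026 ] plate mm [81.9 94.1] depthz [0.6473 0.1279 0.025 ]
stopface [ 0.6003 -0.0095  0.035 ] plate mm [ 58.6 -49. ] depthz [ 0.6019 -0.0113  0.0276]
pin [ 0.6031 -0.0086  0.025 ] plate mm [ 61.3 -47.6] depthz [ 0.6022 -0.0076  0.0293]
blockfar L [0.551  0.0988 0.225 ] plate mm [-7.9 49.7] depthz [0.5843 0.1298 0.0117]
blockfar R [0.507  0.1063 0.225 ] plate mm [-52.6  49.7] depthz [0.4829 0.1468 0.0125]
blocknear L [0.5685 0.1908 0.225 ] plate mm [ -6.  143.3] depthz [0.6274 0.3494 0.0008]
blocknear R [0.5221 0.1987 0.225 ] plate mm [-53.1 143.4] depthz [ 0.5172  0.3694 -0.0009]
11650 [[0.512  0.1014 0.2314]
 [0.5355 0.133  0.233 ]
 [0.5602 0.1863 0.2413]]
(((0.5337332487106323, 0.1252744048833847), (0.04773968085646629, 0.04405481740832329), 80.36853790283203), array([0.5339078 , 0.13036786, 0.23305345]), np.float64(0.23305344824509766), 5448)
```

drive_tool:
  rows:
    - [30,14.6,-16.1,-15,0,0,0]
    - [30,14.6,-16.1,-20,0,0,0]
    - [30,14.6,-16.1,-20,0,0,0]
    - [30,14.6,-16.1,-20,0,0,0.002]
    - [30,14.7,-16.1,-20,0,0,0.002]

```text
time_s: 5.08
tcp_pos: [0.6121, 0.066, 0.15]
ee_rot: [[-0.162, -0.987, -0.0], [-0.987, 0.162, -0.0], [0.0, 0.0, -1.0]]
wrist_force: [-0.5, 0.5, -3.3]
gripper_width: 0.5
gripper_force: 30.0
```

drive_tool:
  rows:
    - [30,0,0,-25,0,0,0]
    - [30,0,0,-25,0,0,0]
    - [30,0,0,-20,0,0,0]
    - [30,0,0,-10,0,0,0]
    - [30,0,0,0,0,0,0]

```text
time_s: 5.5
tcp_pos: [0.6098, 0.0659, 0.0682]
ee_rot: [[-0.163, -0.987, -0.006], [-0.987, 0.163, -0.002], [0.003, 0.006, -1.0]]
wrist_force: [-0.3, 0.6, -3.7]
gripper_width: 0.503
gripper_force: 30.0
```

drive_tool:
  rows:
    - [30,0,0,0,0,0,0]
    - [30,0,0,0,0,0,0]
    - [30,0,0,0,0,0,0]

```text
time_s: 5.75
tcp_pos: [0.6127, 0.0665, 0.0731]
ee_rot: [[-0.163, -0.987, 0.004], [-0.987, 0.163, 0.001], [-0.002, -0.003, -1.0]]
wrist_force: [0.2, -0.1, -3.1]
gripper_width: 0.502
gripper_force: 30.0
```

```bash
python3 - <<'E'
from h import *
s=sense();p=capture('wrist')
print(s['tcp_pos'])
cv2.imwrite('pics/w3.png',cv2.resize(p['frame'][:,:,::-1],(800,600),interpolation=2))
E
```

```text
[0.61270006 0.06648647 0.0731025 ]
```

View pics/w3.png

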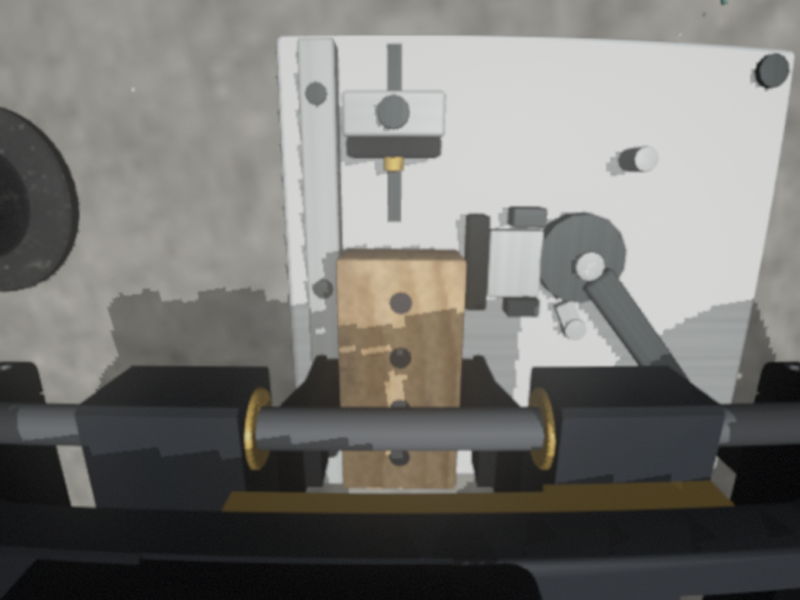

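The block hangs over the channel, which runs from the fence edge at col 343 to the pad face at col 466. The block is about 1.5 mm towards the fence, and the stop and pin are straight ahead at (394,160). I'm lowering it.

drive_tool:
  rows:
    - [30,-1.5,0.2,-6,0,0,0]
    - [30,0,0,-6,0,0,0]
    - [30,0,0,-4,0,0,0]
    - [30,0,0,-2,0,0,0]
    - [30,0,0,0,0,0,0]

```text
time_s: 6.22
tcp_pos: [0.6094, 0.0658, 0.0523]
ee_rot: [[-0.163, -0.987, -0.002], [-0.987, 0.163, -0.001], [0.001, 0.002, -1.0]]
wrist_force: [-0.7, -0.0, -2.5]
gripper_width: 0.497
gripper_force: 30.0
```

drive_tool:
  rows:
    - [30,0,0,-1,0,0,0]
    - [30,0,0,-1,0,0,0]
    - [30,0,0,0,0,0,0]
    - [30,0,0,0,0,0,0]

```text
time_s: 6.55
tcp_pos: [0.6101, 0.0661, 0.0513]
ee_rot: [[-0.163, -0.987, 0.0], [-0.987, 0.163, 0.0], [-0.0, -0.0, -1.0]]
wrist_force: [-0.0, 0.9, -3.7]
gripper_width: 0.5
gripper_force: 30.0
```

drive_tool:
  rows:
    - [30,0,0,-0.7,0,0,0]
    - [30,0,0,0,0,0,0]
    - [30,0,0,-0.7,0,0,0]
    - [30,0,0,0,0,0,0]
    - [30,0,0,0,0,0,0]

```text
time_s: 6.97
tcp_pos: [0.61, 0.0661, 0.0504]
ee_rot: [[-0.163, -0.987, 0.0], [-0.987, 0.163, -0.0], [-0.0, -0.0, -1.0]]
wrist_force: [-1.8, 0.6, 0.8]
gripper_width: 0.5
gripper_force: 30.0
```

drive_tool:
  rows:
    - [30,-0.5,-3,0.3,0,0,0]
    - [30,-0.7,-4,0,0,0,0]
    - [30,-0.7,-4,0,0,0,0]
    - [30,-0.7,-4,0,0,0,0]
    - [30,-0.3,-2,0,0,0,0]

```text
time_s: 7.38
tcp_pos: [0.6075, 0.0486, 0.0504]
ee_rot: [[-0.164, -0.987, 0.001], [-0.987, 0.164, 0.0], [-0.001, -0.001, -1.0]]
wrist_force: [0.2, 1.8, -0.2]
gripper_width: 0.497
gripper_force: 30.0
```

drive_tool:
  rows:
    - [30,-0.3,-2,0,0,0,0]
    - [30,-0.3,-2,0,0,0,0]
    - [30,0,0,0,0,0,0]
    - [30,0,0,0,0,0,0]

```text
time_s: 7.72
tcp_pos: [0.6068, 0.0447, 0.0504]
ee_rot: [[-0.163, -0.987, 0.001], [-0.987, 0.163, -0.0], [0.0, -0.001, -1.0]]
wrist_force: [0.6, -0.4, -0.3]
gripper_width: 0.499
gripper_force: 30.0
```

Moved 21.5 mm. I continue in 1 mm steps.

drive_tool:
  rows:
    - [30,-0.17,-1,0,0,0,0]
    - [30,-0.17,-1,0,0,0,0]
    - [30,-0.17,-1,0,0,0,0]
    - [30,0,0,0,0,0,0]

```text
time_s: 8.05
tcp_pos: [0.6063, 0.0422, 0.0504]
ee_rot: [[-0.163, -0.987, 0.001], [-0.987, 0.163, 0.0], [-0.0, -0.001, -1.0]]
wrist_force: [0.9, 2.5, 0.9]
gripper_width: 0.498
gripper_force: 30.0
```

drive_tool:
  rows:
    - [30,-0.17,-1,0,0,0,0]
    - [30,-0.17,-1,0,0,0,0]
    - [30,0,0,0,0,0,0]

```text
time_s: 8.3
tcp_pos: [0.6059, 0.0401, 0.0504]
ee_rot: [[-0.163, -0.987, 0.001], [-0.987, 0.163, 0.0], [-0.0, -0.001, -1.0]]
wrist_force: [1.1, 2.3, 1.8]
gripper_width: 0.499
gripper_force: 30.0
```

drive_tool:
  rows:
    - [30,-0.17,-1,0,0,0,0]
    - [30,-0.17,-1,0,0,0,0]
    - [30,0,0,0,0,0,0]

```text
time_s: 8.55
tcp_pos: [0.6055, 0.038, 0.0503]
ee_rot: [[-0.163, -0.987, 0.001], [-0.987, 0.163, 0.0], [-0.0, -0.001, -1.0]]
wrist_force: [1.6, 3.0, 1.4]
gripper_width: 0.499
gripper_force: 30.0
```

drive_tool:
  rows:
    - [30,-0.17,-1,0,0,0,0]
    - [30,0,0,0,0,0,0]

```text
time_s: 8.72
tcp_pos: [0.6054, 0.0371, 0.0504]
ee_rot: [[-0.163, -0.987, 0.001], [-0.987, 0.163, 0.0], [-0.0, -0.001, -1.0]]
wrist_force: [0.4, 3.7, 2.8]
gripper_width: 0.499
gripper_force: 30.0
```

drive_tool:
  rows:
    - [30,-0.17,-1,0,0,0,0]
    - [30,0,0,0,0,0,0]

```text
time_s: 8.88
tcp_pos: [0.6052, 0.0361, 0.0504]
ee_rot: [[-0.163, -0.987, 0.001], [-0.987, 0.163, 0.0], [-0.0, -0.001, -1.0]]
wrist_force: [1.4, 4.0, 4.3]
gripper_width: 0.5
gripper_force: 30.0
```

drive_tool:
  rows:
    - [30,-0.17,-1,0,0,0,0]
    - [30,0,0,0,0,0,0]

```text
time_s: 9.05
tcp_pos: [0.605, 0.0351, 0.0504]
ee_rot: [[-0.163, -0.987, 0.001], [-0.987, 0.163, 0.0], [-0.0, -0.001, -1.0]]
wrist_force: [1.3, 3.6, 3.1]
gripper_width: 0.501
gripper_force: 30.0
```

drive_tool:
  rows:
    - [30,-0.17,-1,0.2,0,0,0]
    - [30,0,0,0,0,0,0]

```text
time_s: 9.22
tcp_pos: [0.6047, 0.0339, 0.0503]
ee_rot: [[-0.163, -0.987, 0.0], [-0.987, 0.163, -0.0], [0.0, -0.0, -1.0]]
wrist_force: [1.4, 3.2, 3.1]
gripper_width: 0.501
gripper_force: 30.0
```

drive_tool:
  rows:
    - [30,-0.17,-1,0.1,0,0,0]
    - [30,0,0,0,0,0,0]

```text
time_s: 9.38
tcp_pos: [0.6046, 0.0331, 0.0504]
ee_rot: [[-0.163, -0.987, 0.0], [-0.987, 0.163, 0.0], [-0.0, -0.0, -1.0]]
wrist_force: [1.3, 4.3, 2.9]
gripper_width: 0.5
gripper_force: 30.0
```

```bash
python3 - <<'E'
from h import *
s=sense();p=capture('wrist')
print(s['tcp_pos'],s['wrist_force'])
cv2.imwrite('pics/w4.png',cv2.resize(p['frame'][100:310,180:460,::-1],(800,600),interpolation=2))
E
```

```text
[0.60455772 0.03314947 0.0503632 ] [1.27036217 4.28581633 2.92376609]
```

View pics/w4.png

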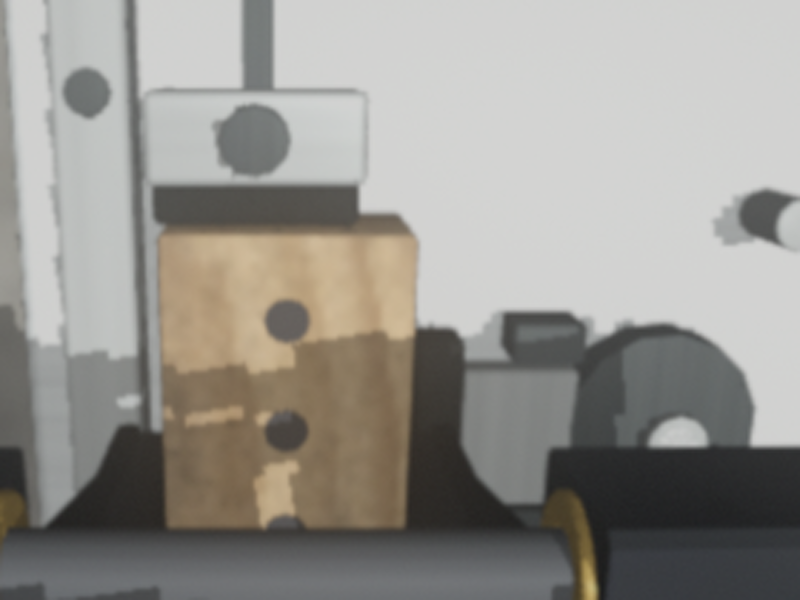

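The block's end reaches the black rubber face (pixel row about 222 in the crop), so contact is near. I'm taking half-millimetre steps.

drive_tool:
  rows:
    - [30,-0.1,-0.6,0,0,0,0]
    - [30,0,0,0,0,0,0]

```text
time_s: 9.6
tcp_pos: [0.6045, 0.0329, 0.0504]
ee_rot: [[-0.163, -0.987, 0.001], [-0.987, 0.163, 0.001], [-0.001, -0.0, -1.0]]
wrist_force: [0.2, 5.6, 2.2]
gripper_width: 0.5
gripper_force: 30.0
```

drive_tool:
  rows:
    - [30,-0.1,-0.6,0,0,0,0]
    - [30,0,0,0,0,0,0]

```text
time_s: 9.77
tcp_pos: [0.6045, 0.0327, 0.0504]
ee_rot: [[-0.163, -0.987, 0.001], [-0.987, 0.163, 0.001], [-0.001, -0.001, -1.0]]
wrist_force: [1.3, 6.3, 2.2]
gripper_width: 0.495
gripper_force: 30.0
```

drive_tool:
  rows:
    - [30,-0.1,-0.6,0,0,0,0]
    - [30,0,0,0,0,0,0]

```text
time_s: 9.93
tcp_pos: [0.6044, 0.0324, 0.0504]
ee_rot: [[-0.163, -0.987, 0.001], [-0.987, 0.163, 0.001], [-0.002, -0.001, -1.0]]
wrist_force: [0.7, 8.7, 2.3]
gripper_width: 0.499
gripper_force: 30.0
```

drive_tool:
  rows:
    - [30,0.1,0.5,0,0,0,0]
    - [30,0,0,0,0,0,0]
    - [58,0,0,0,0,0,0]
    - [62,0,0,0,0,0,0]
    - [62,0,0,0,0,0,0]

```text
time_s: 10.35
tcp_pos: [0.6025, 0.0306, 0.0493]
ee_rot: [[-0.164, -0.986, -0.004], [-0.986, 0.164, -0.002], [0.002, 0.004, -1.0]]
wrist_force: [-0.3, -1.4, 0.5]
gripper_width: 0.595
gripper_force: 0.0
```

drive_tool:
  rows:
    - [62,0,0,0,0,0,0]
    - [62,0,0,3,0,0,0]
    - [62,0,0,5,0,0,0]
    - [62,0,0,10,0,0,0]
    - [62,0,0,20,0,0,0]

```text
time_s: 10.77
tcp_pos: [0.6027, 0.0313, 0.0874]
ee_rot: [[-0.164, -0.986, -0.005], [-0.986, 0.164, -0.001], [0.002, 0.004, -1.0]]
wrist_force: [0.1, 0.5, 1.0]
gripper_width: 0.62
gripper_force: 0.0
```

drive_tool:
  rows:
    - [62,0,0,30,0,0,0]
    - [62,0,0,30,0,0,0]
    - [62,0,0,20,0,0,0]
    - [62,0,0,0,0,0,0]

```text
time_s: 11.1
tcp_pos: [0.6073, 0.0321, 0.1753]
ee_rot: [[-0.162, -0.987, 0.012], [-0.987, 0.162, 0.002], [-0.004, -0.011, -1.0]]
wrist_force: [0.8, -0.0, 0.9]
gripper_width: 0.62
gripper_force: 0.0
```

```bash
python3 - <<'E'
from h import *
s=sense();p=capture('wrist')
print(s['tcp_pos'],s['wrist_force'],s['joints'])
cv2.imwrite('pics/w5.png',cv2.resize(p['frame'][:,:,::-1],(800,600),interpolation=2))
E
```

```text
[0.60730141 0.03213669 0.17534905] [ 0.80889704 -0.02845658  0.91780777] [ 18.31696046  23.11671654  -7.94936956   0.12906723 -58.26431497
 -27.7193994 ]
```

View pics/w5.png

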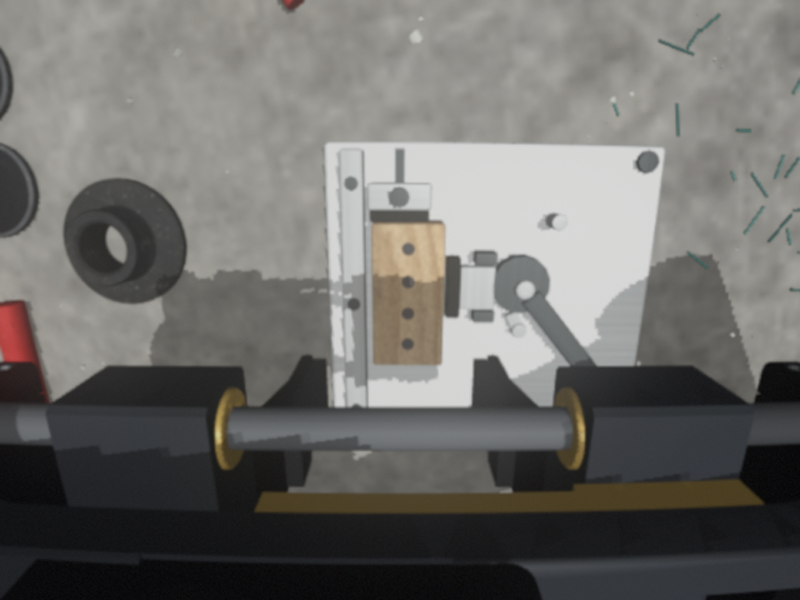

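The block sits straight against the stop's rubber (407,215), the fingers are off it, and the lever is still open (arm to 590,355). Next I work out the push path and its clearance to the plant.

```bash
python3 - <<'E'
from h import *
C=[]
for n in('scene','top'):
    p=capture(n);W=zworld(p);k=(p['z_map']>0)&(W[...,2]>.09)&(W[...,2]<.45);w=W[k]
    k=(w[:,0]>.25)&(w[:,0]<.65)&(w[:,1]>-.3)&(w[:,1]<-.03);C.append(w[k])
    print(n,len(C[-1]), 'max y by x bin',[(round(x,2),(C[-1][(C[-1][:,0]>=x)&(C[-1][:,0]<x+.04)][:,1].max(initial=-9)).round(3)) for x in np.arange(.28,.62,.04)])
C=np.vstack(C)[:,:2]
P=np.array([.532,.0423])
for name,off in(('x',0),('y',np.pi/2)):
  for th in(0,.3,.6,.9,1.2,1.4,1.6,1.7):
    f=np.radians(120.5)+th;u=np.array([np.cos(f),np.sin(f)]);t=np.array([-u[1],u[0]])
    H=P+.085*u;T=H-t*(.0175 if name=='x' else .023)
    a=t if name=='x' else np.array([-t[1],t[0]]);b=np.array([-a[1],a[0]])
    d=C-T;q=np.hypot(np.maximum(abs(d@a)-.0375,0),np.maximum(abs(d@b)-.095,0))
    print(name,th,H.round(4),T.round(4),'pushdir deg',np.degrees(f+np.pi/2).round(1),'clear',q.min().round(3))
E
```

```text
scene 12842 max y by x bin [(np.float64(0.28), np.float64(-0.161)), (np.float64(0.32), np.float64(-0.155)), (np.float64(0.36), np.float64(-0.146)), (np.float64(0.4), np.float64(-0.079)), (np.float64(0.44), np.float64(-0.115)), (np.float64(0.48), np.float64(-0.111)), (np.float64(0.52), np.float64(-9.0)), (np.float64(0.56), np.float64(-9.0)), (np.float64(0.6), np.float64(-9.0))]
top 4641 max y by x bin [(np.float64(0.28), np.float64(-0.134)), (np.float64(0.32), np.float64(-0.064)), (np.float64(0.36), np.float64(-0.038)), (np.float64(0.4), np.float64(-0.064)), (np.float64(0.44), np.float64(-0.112)), (np.float64(0.48), np.float64(-0.11)), (np.float64(0.52), np.float64(-9.0)), (np.float64(0.56), np.float64(-9.0)), (np.float64(0.6), np.float64(-9.0))]
x 0 [0.4889 0.1155] [0.5039 0.1244] pushdir deg 210.5 clear 0.135
x 0.3 [0.4691 0.0995] [0.4809 0.1125] pushdir deg 227.7 clear 0.137
x 0.6 [0.455  0.0784] [0.4625 0.0942] pushdir deg 244.9 clear 0.121
x 0.9 [0.4478 0.054 ] [0.4502 0.0714] pushdir deg 262.1 clear 0.083
x 1.2 [0.4481 0.0286] [0.4453 0.0459] pushdir deg 279.3 clear 0.033
x 1.4 [0.4525 0.0122] [0.4463 0.0286] pushdir deg 290.7 clear 0.001
x 1.6 [ 0.4601 -0.003 ] [0.4507 0.0119] pushdir deg 302.2 clear 0.0
x 1.7 [ 0.4649 -0.0099] [0.4542 0.0039] pushdir deg 307.9 clear 0.0
y 0 [0.4889 0.1155] [0.5087 0.1272] pushdir deg 210.5 clear 0.108
y 0.3 [0.4691 0.0995] [0.4846 0.1165] pushdir deg 227.7 clear 0.088
y 0.6 [0.455  0.0784] [0.4648 0.0992] pushdir deg 244.9 clear 0.069
y 0.9 [0.4478 0.054 ] [0.451  0.0768] pushdir deg 262.1 clear 0.037
y 1.2 [0.4481 0.0286] [0.4444 0.0513] pushdir deg 279.3 clear 0.021
y 1.4 [0.4525 0.0122] [0.4444 0.0337] pushdir deg 290.7 clear 0.015
y 1.6 [ 0.4601 -0.003 ] [0.4478 0.0165] pushdir deg 302.2 clear 0.027
y 1.7 [ 0.4649 -0.0099] [0.4508 0.0082] pushdir deg 307.9 clear 0.021
```

drive_tool:
  rows:
    - [40,-19.5,21,0,0,0,-0.122]
    - [20,-19.5,21,0,0,0,-0.122]
    - [0,-19.5,21,0,0,0,-0.122]
    - [0,-19.5,21,0,0,0,-0.122]
    - [0,-19.5,21,0,0,0,-0.122]

```text
time_s: 11.67
tcp_pos: [0.5049, 0.137, 0.167]
ee_rot: [[-0.704, -0.71, -0.003], [-0.71, 0.704, -0.002], [0.003, 0.001, -1.0]]
wrist_force: [-0.1, 1.0, 0.8]
gripper_width: 0.33
gripper_force: 0.0
```

drive_tool:
  rows:
    - [0,0,0,-25,0,0,0]
    - [0,0,0,-20,0,0,0]
    - [0,0,0,0,0,0,0]
    - [0,0,0,0,0,0,0]

```text
time_s: 12.0
tcp_pos: [0.5057, 0.1362, 0.122]
ee_rot: [[-0.699, -0.715, -0.004], [-0.715, 0.699, -0.003], [0.005, 0.001, -1.0]]
wrist_force: [-1.0, -0.3, -0.5]
gripper_width: 0.044
gripper_force: 0.0
```

```bash
python3 - <<'E'
from h import *
s=sense();p=capture('wrist');print(s['tcp_pos'],s['ee_rot'][:2,0],s['gripper_width'])
cv2.imwrite('pics/w6.png',cv2.resize(p['frame'][:,:,::-1],(800,600),interpolation=2))
t=capture('top')
for o in masks_of('lever_grip',t)[:1]:
    v,u=np.nonzero(o['region']);print(o['p'],np.c_[u,v].min(0),np.c_[u,v].max(0))
E
```

```text
[0.50572852 0.13616302 0.12201216] [-0.69873256 -0.71536818] 0.043572782501154574
0.83 [266 215] [302 237]
```

View pics/w6.png

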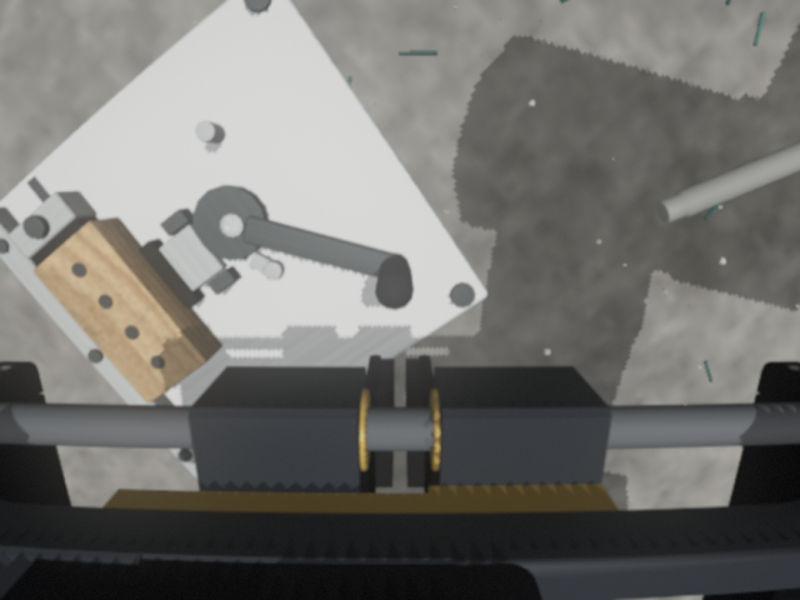

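The handle top at (395,292) lies straight ahead of the closed fingers (400,370). I'm lowering beside it.

drive_tool:
  rows:
    - [0,2,2,-20,0,0,0]
    - [0,0,0,-20,0,0,0]
    - [0,0,0,-18,0,0,0]
    - [0,0,0,0,0,0,0]
    - [0,0,0,0,0,0,0]

```text
time_s: 12.57
tcp_pos: [0.5091, 0.1385, 0.0657]
ee_rot: [[-0.699, -0.715, -0.0], [-0.715, 0.699, -0.001], [0.001, -0.0, -1.0]]
wrist_force: [0.5, -0.7, 0.9]
gripper_width: 0.006
gripper_force: 0.0
```

drive_tool:
  rows:
    - [0,-3,-3,0,0,0,0]
    - [0,-2,-2,0,0,0,0]
    - [0,-1,-1,0,0,0,0]
    - [0,0,0,0,0,0,0]

```text
time_s: 12.9
tcp_pos: [0.5028, 0.1326, 0.0664]
ee_rot: [[-0.699, -0.715, 0.001], [-0.715, 0.699, 0.001], [-0.002, -0.0, -1.0]]
wrist_force: [0.1, 0.1, 0.6]
gripper_width: 0.005
gripper_force: 0.0
```

```bash
python3 - <<'E'
import numpy as np
P=np.array([.532,.0423])*1e3
def T(th,d=17.5):
    f=np.radians(120.5)+th;a=np.radians(np.interp(th,[0,.3,.6,.9,1.2,1.4,1.6,1.8],[225.7,233,245,258,268,272,275,276]))
    return P+85*np.array([np.cos(f),np.sin(f)])-d*np.array([np.cos(a),np.sin(a)]),a
p,a0=T(0);print(p)
for th in np.arange(.1,1.75,.1):
    q,a=T(th);print(round(th,1),'T',q.round(1),'d/4',((q-p)/4).round(2),'dw/4',round((a-a0)/4,4),np.degrees(a).round(1));p,a0=q,a
E
```

```text
[501.08150664 128.06310148]
0.1 T [493.4 123.9] d/4 [-1.91 -1.04] dw/4 0.0106 228.1
0.2 T [486.3 119. ] d/4 [-1.79 -1.22] dw/4 0.0106 230.6
0.3 T [479.7 113.5] d/4 [-1.65 -1.38] dw/4 0.0106 233.0
0.4 T [473.3 107.6] d/4 [-1.6  -1.47] dw/4 0.0175 237.0
0.5 T [467.5 101.2] d/4 [-1.44 -1.61] dw/4 0.0175 241.0
0.6 T [462.4  94.2] d/4 [-1.27 -1.74] dw/4 0.0175 245.0
0.7 T [458.   86.9] d/4 [-1.11 -1.84] dw/4 0.0189 249.3
0.8 T [454.3  79.2] d/4 [-0.92 -1.93] dw/4 0.0189 253.7
0.9 T [451.5  71.2] d/4 [-0.72 -2.01] dw/4 0.0189 258.0
1.0 T [449.7  62.9] d/4 [-0.44 -2.07] dw/4 0.0145 261.3
1.1 T [448.8  54.5] d/4 [-0.23 -2.09] dw/4 0.0145 264.7
1.2 T [448.7  46.1] d/4 [-0.02 -2.09] dw/4 0.0145 268.0
1.3 T [449.9  37.8] d/4 [ 0.29 -2.07] dw/4 0.0087 270.0
1.4 T [451.9  29.7] d/4 [ 0.5  -2.02] dw/4 0.0087 272.0
1.5 T [454.8  21.9] d/4 [ 0.74 -1.95] dw/4 0.0065 273.5
1.6 T [458.5  14.5] d/4 [ 0.93 -1.86] dw/4 0.0065 275.0
1.7 T [463.3   7.5] d/4 [ 1.18 -1.74] dw/4 0.0022 275.5
```

drive_tool:
  rows:
    - [0,-1,-1,0,0,0,0]
    - [0,-1,-1,0,0,0,0]
    - [0,0,0,0,0,0,0]

```text
time_s: 13.15
tcp_pos: [0.5005, 0.1306, 0.0656]
ee_rot: [[-0.699, -0.715, -0.0], [-0.715, 0.699, 0.0], [-0.0, 0.0, -1.0]]
wrist_force: [-0.1, -0.7, 0.0]
gripper_width: 0.009
gripper_force: 0.0
```

drive_tool:
  rows:
    - [0,-1.7,-1.4,0,0,0,0.01]
    - [0,-1.7,-1.4,0,0,0,0.01]
    - [0,-1.7,-1.2,0,0,0,0.01]
    - [0,-1.7,-1.2,0,0,0,0.01]

```text
time_s: 13.48
tcp_pos: [0.4942, 0.1258, 0.0655]
ee_rot: [[-0.669, -0.743, 0.001], [-0.743, 0.669, 0.001], [-0.001, -0.0, -1.0]]
wrist_force: [1.0, 1.5, -0.4]
gripper_width: 0.002
gripper_force: 0.6
```

drive_tool:
  rows:
    - [0,-1.7,-1.4,0,0,0,0.01]
    - [0,-1.7,-1.4,0,0,0,0.01]
    - [0,-1.7,-1.4,0,0,0,0.01]
    - [0,-1.7,-1.4,0,0,0,0.01]

```text
time_s: 13.82
tcp_pos: [0.4873, 0.1202, 0.0656]
ee_rot: [[-0.639, -0.769, 0.001], [-0.769, 0.639, 0.001], [-0.001, -0.0, -1.0]]
wrist_force: [0.7, 2.7, 0.7]
gripper_width: 0.004
gripper_force: 1.3
```

drive_tool:
  rows:
    - [0,-1.7,-1.4,0,0,0,0.01]
    - [0,-1.7,-1.4,0,0,0,0.01]
    - [0,-1.7,-1.4,0,0,0,0.01]
    - [0,-1.7,-1.4,0,0,0,0.01]

```text
time_s: 14.15
tcp_pos: [0.4804, 0.1147, 0.0655]
ee_rot: [[-0.608, -0.794, 0.001], [-0.794, 0.608, 0.001], [-0.001, -0.0, -1.0]]
wrist_force: [0.1, 4.6, 1.0]
gripper_width: 0.003
gripper_force: 1.8
```

drive_tool:
  rows:
    - [0,-1.6,-1.5,0,0,0,0.017]
    - [0,-1.6,-1.5,0,0,0,0.017]
    - [0,-1.6,-1.5,0,0,0,0.017]
    - [0,-1.6,-1.5,0,0,0,0.017]

```text
time_s: 14.48
tcp_pos: [0.474, 0.1087, 0.0655]
ee_rot: [[-0.552, -0.834, 0.001], [-0.834, 0.552, 0.001], [-0.001, -0.0, -1.0]]
wrist_force: [-0.4, 6.0, 0.5]
gripper_width: 0.006
gripper_force: 2.3
```

drive_tool:
  rows:
    - [0,-1.4,-1.6,0,0,0,0.017]
    - [0,-1.4,-1.6,0,0,0,0.017]
    - [0,-1.4,-1.6,0,0,0,0.017]
    - [0,-1.4,-1.6,0,0,0,0.017]

```text
time_s: 14.82
tcp_pos: [0.4682, 0.1026, 0.0655]
ee_rot: [[-0.494, -0.869, 0.001], [-0.869, 0.494, 0.001], [-0.001, 0.0, -1.0]]
wrist_force: [-2.0, 7.7, 1.2]
gripper_width: 0.008
gripper_force: 3.3
```

```bash
python3 - <<'E'
import numpy as np
from station import sense
s=sense();print(s['wrist_force'],s['moment'],s['tcp_pos'])
P=np.array([.532,.0423])*1e3
def T(th,d=17.5):
    f=np.radians(120.5)+th;a=np.radians(np.interp(th,[0,.5,.9,1.2,1.4,1.6,1.8],[225.7,240.5,243,252,262,270,275]))
    return P+85*np.array([np.cos(f),np.sin(f)])-d*np.array([np.cos(a),np.sin(a)]),a
p,a0=T(.5);print(p)
for th in np.arange(.6,1.75,.1):
    q,a=T(th);print(round(th,1),'T',q.round(1),'d/4',((q-p)/4).round(2),'dw/4',round((a-a0)/4,4),np.degrees(a).round(1));p,a0=q,a
E
```

```text
[-1.97241802  7.68818612  1.16782351] [ 2.47081759  0.43221546 -0.04295821] [0.46822719 0.10263578 0.06549227]
[467.6454358  101.12125388]
0.6 T [463.5  93.7] d/4 [-1.04 -1.85] dw/4 0.0027 241.1
0.7 T [460.1  85.9] d/4 [-0.85 -1.94] dw/4 0.0027 241.8
0.8 T [457.5  77.9] d/4 [-0.65 -2.01] dw/4 0.0027 242.4
0.9 T [455.8  69.6] d/4 [-0.44 -2.06] dw/4 0.0027 243.0
1.0 T [454.2  61.6] d/4 [-0.39 -2.02] dw/4 0.0131 246.0
1.1 T [453.4  53.4] d/4 [-0.19 -2.04] dw/4 0.0131 249.0
1.2 T [453.5  45.3] d/4 [ 0.02 -2.03] dw/4 0.0131 252.0
1.3 T [453.8  37.4] d/4 [ 0.08 -1.97] dw/4 0.0218 257.0
1.4 T [454.9  29.6] d/4 [ 0.28 -1.95] dw/4 0.0218 262.0
1.5 T [457.1  21.9] d/4 [ 0.55 -1.91] dw/4 0.0175 266.0
1.6 T [460.1  14.5] d/4 [ 0.73 -1.84] dw/4 0.0175 270.0
1.7 T [464.2   7.6] d/4 [ 1.03 -1.74] dw/4 0.0109 272.5
```

drive_tool:
  rows:
    - [0,-1.1,-1.8,0,0,0,0.003]
    - [0,-1.1,-1.8,0,0,0,0.003]
    - [0,-1.1,-1.8,0,0,0,0.003]
    - [0,-1.1,-1.8,0,0,0,0.003]

```text
time_s: 15.15
tcp_pos: [0.4641, 0.0956, 0.0655]
ee_rot: [[-0.484, -0.875, 0.001], [-0.875, 0.484, 0.002], [-0.002, -0.0, -1.0]]
wrist_force: [-0.8, 8.0, 0.6]
gripper_width: 0.006
gripper_force: 3.4
```

drive_tool:
  rows:
    - [0,-0.9,-1.9,0,0,0,0.003]
    - [0,-0.9,-1.9,0,0,0,0.003]
    - [0,-0.9,-1.9,0,0,0,0.003]
    - [0,-0.9,-1.9,0,0,0,0.003]

```text
time_s: 15.48
tcp_pos: [0.4603, 0.0881, 0.0655]
ee_rot: [[-0.474, -0.881, 0.001], [-0.881, 0.474, 0.002], [-0.002, 0.0, -1.0]]
wrist_force: [-2.8, 9.9, 1.6]
gripper_width: 0.009
gripper_force: 3.9
```

drive_tool:
  rows:
    - [0,-0.7,-2,0,0,0,0.003]
    - [0,-0.7,-2,0,0,0,0.003]
    - [0,-0.7,-2,0,0,0,0.003]
    - [0,-0.7,-2,0,0,0,0.003]

```text
time_s: 15.82
tcp_pos: [0.4572, 0.0801, 0.0654]
ee_rot: [[-0.463, -0.886, 0.0], [-0.886, 0.463, 0.002], [-0.002, 0.001, -1.0]]
wrist_force: [-3.0, 10.0, 0.3]
gripper_width: 0.006
gripper_force: 4.2
```

drive_tool:
  rows:
    - [0,-0.5,-2,0,0,0,0.003]
    - [0,-0.5,-2,0,0,0,0.003]
    - [0,-0.5,-2,0,0,0,0.003]
    - [0,-0.5,-2,0,0,0,0.003]

```text
time_s: 16.15
tcp_pos: [0.4551, 0.0721, 0.0653]
ee_rot: [[-0.453, -0.892, -0.0], [-0.892, 0.453, 0.002], [-0.001, 0.001, -1.0]]
wrist_force: [-4.1, 11.1, 1.2]
gripper_width: 0.006
gripper_force: 4.3
```

drive_tool:
  rows:
    - [0,-0.4,-2,0,0,0,0.013]
    - [0,-0.4,-2,0,0,0,0.013]
    - [0,-0.4,-2,0,0,0,0.013]
    - [0,-0.4,-2,0,0,0,0.013]

```text
time_s: 16.48
tcp_pos: [0.4532, 0.0639, 0.0653]
ee_rot: [[-0.405, -0.914, -0.001], [-0.914, 0.405, 0.001], [-0.001, 0.001, -1.0]]
wrist_force: [-3.6, 9.3, 0.8]
gripper_width: 0.005
gripper_force: 4.3
```

Past the peak at about 12 N. I keep following the arc.

drive_tool:
  rows:
    - [0,-0.2,-2,0,0,0,0.013]
    - [0,-0.2,-2,0,0,0,0.013]
    - [0,-0.2,-2,0,0,0,0.013]
    - [0,-0.2,-2,0,0,0,0.013]

```text
time_s: 16.82
tcp_pos: [0.452, 0.0557, 0.0652]
ee_rot: [[-0.357, -0.934, -0.002], [-0.934, 0.357, 0.001], [-0.0, 0.002, -1.0]]
wrist_force: [-4.1, 10.5, 2.0]
gripper_width: 0.004
gripper_force: 4.3
```

drive_tool:
  rows:
    - [0,0,-2,0,0,0,0.013]
    - [0,0,-2,0,0,0,0.013]
    - [0,0,-2,0,0,0,0.013]
    - [0,0,-2,0,0,0,0.013]

```text
time_s: 17.15
tcp_pos: [0.4516, 0.0474, 0.0651]
ee_rot: [[-0.308, -0.951, -0.003], [-0.951, 0.308, 0.0], [0.0, 0.003, -1.0]]
wrist_force: [-4.1, 10.0, 1.7]
gripper_width: 0.007
gripper_force: 4.2
```

drive_tool:
  rows:
    - [0,0.1,-2,0,0,0,0.022]
    - [0,0.1,-2,0,0,0,0.022]
    - [0,0.1,-2,0,0,0,0.022]
    - [0,0.1,-2,0,0,0,0.022]

```text
time_s: 17.48
tcp_pos: [0.4515, 0.0391, 0.065]
ee_rot: [[-0.223, -0.975, -0.004], [-0.975, 0.223, -0.0], [0.001, 0.004, -1.0]]
wrist_force: [-4.9, 7.9, 2.4]
gripper_width: 0.003
gripper_force: 3.8
```

drive_tool:
  rows:
    - [0,0.3,-2,0,0,0,0.02]
    - [0,0.3,-2,0,0,0,0.02]
    - [0,0.3,-2,0,0,0,0.02]
    - [0,0.3,-2,0,0,0,0.02]

```text
time_s: 17.82
tcp_pos: [0.4524, 0.0307, 0.065]
ee_rot: [[-0.145, -0.989, -0.005], [-0.989, 0.145, -0.001], [0.002, 0.004, -1.0]]
wrist_force: [-4.0, 7.4, 1.9]
gripper_width: 0.004
gripper_force: 3.2
```

drive_tool:
  rows:
    - [0,0.5,-1.9,0,0,0,0.017]
    - [0,0.5,-1.9,0,0,0,0.017]
    - [0,0.5,-1.9,0,0,0,0.017]
    - [0,0.5,-1.9,0,0,0,0.017]

```text
time_s: 18.15
tcp_pos: [0.4543, 0.0228, 0.0649]
ee_rot: [[-0.077, -0.997, -0.005], [-0.997, 0.077, -0.001], [0.002, 0.005, -1.0]]
wrist_force: [-2.9, 3.8, 1.8]
gripper_width: 0.004
gripper_force: 2.3
```

drive_tool:
  rows:
    - [0,0.8,-1.8,0,0,0,0.017]
    - [0,0.8,-1.8,0,0,0,0.017]
    - [0,0.8,-1.8,0,0,0,0.017]

```text
time_s: 18.4
tcp_pos: [0.4569, 0.0171, 0.0647]
ee_rot: [[-0.026, -1.0, -0.005], [-1.0, 0.026, -0.002], [0.002, 0.005, -1.0]]
wrist_force: [-3.1, 2.2, -0.2]
gripper_width: 0.004
gripper_force: 1.5
```

drive_tool:
  rows:
    - [0,0.9,-1.8,0,0,0,0.01]
    - [0,0.9,-1.8,0,0,0,0.01]

```text
time_s: 18.57
tcp_pos: [0.4603, 0.0139, 0.0651]
ee_rot: [[-0.006, -1.0, -0.002], [-1.0, 0.006, -0.001], [0.001, 0.002, -1.0]]
wrist_force: [-2.0, 1.7, -0.5]
gripper_width: 0.006
gripper_force: 0.9
```

drive_tool:
  rows:
    - [0,1,-1.8,0,0,0,0.01]
    - [0,1,-1.8,0,0,0,0.01]

```text
time_s: 18.73
tcp_pos: [0.4639, 0.0108, 0.0656]
ee_rot: [[0.014, -1.0, 0.002], [-1.0, -0.014, 0.0], [-0.0, -0.002, -1.0]]
wrist_force: [0.1, 0.8, 0.1]
gripper_width: 0.011
gripper_force: 0.2
```

drive_tool:
  rows:
    - [0,1,-1.8,0,0,0,0]
    - [0,1,-1.8,0,0,0,0]
    - [0,0,0,0,0,0,0]

```text
time_s: 18.98
tcp_pos: [0.4657, 0.0071, 0.0656]
ee_rot: [[0.013, -1.0, 0.001], [-1.0, -0.013, 0.0], [-0.0, -0.001, -1.0]]
wrist_force: [-0.1, -0.7, -0.4]
gripper_width: 0.012
gripper_force: 0.0
```

```bash
python3 - <<'E'
from h import *
s=sense();p=capture('wrist');print(s['tcp_pos'],s['wrist_force'])
cv2.imwrite('pics/w7.png',cv2.resize(p['frame'][:,:,::-1],(800,600),interpolation=2))
E
```

```text
[0.46569513 0.00714103 0.06564768] [-0.09417845 -0.70855519 -0.44392027]
```

View pics/w7.png

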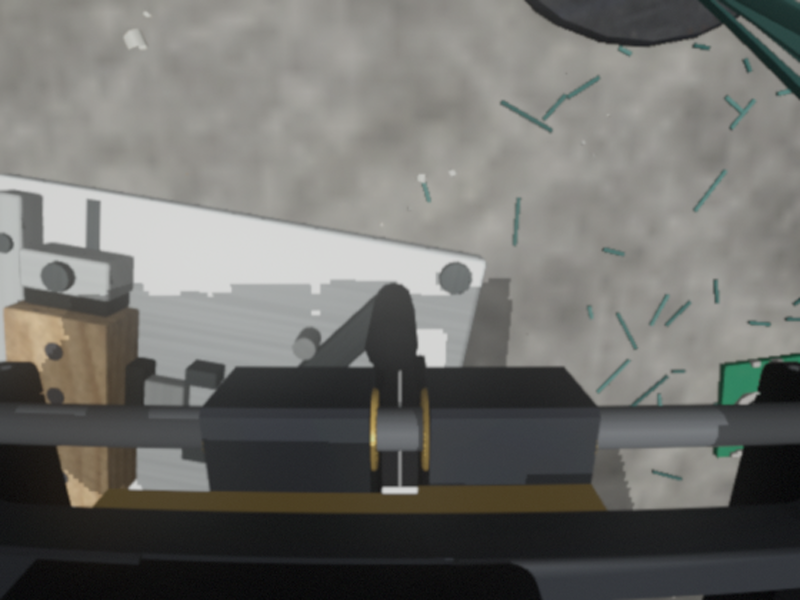

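The handle (395,320) has left the fingers, the contact force is zero, and the arm lies against the small stop post (307,343). I'm withdrawing.

drive_tool:
  rows:
    - [0,-3,6,0,0,0,0]
    - [0,-4,10,0,0,0,0]
    - [0,-4,12,5,0,0,0]
    - [0,0,10,25,0,0,0]
    - [0,0,5,35,0,0,0]

```text
time_s: 19.45
tcp_pos: [0.4514, 0.0511, 0.1288]
ee_rot: [[0.014, -1.0, -0.007], [-1.0, -0.014, -0.003], [0.003, 0.007, -1.0]]
wrist_force: [1.6, -0.2, -0.3]
gripper_width: 0.003
gripper_force: 0.0
```

drive_tool:
  rows:
    - [0,0,0,40,0,0,0]
    - [0,0,20,40,0,0,0]
    - [0,0,30,20,0,0,0]
    - [0,0,20,0,0,0,0]
    - [0,0,0,0,0,0,0]

```text
time_s: 19.87
tcp_pos: [0.4544, 0.1228, 0.2297]
ee_rot: [[0.017, -1.0, 0.005], [-1.0, -0.017, 0.003], [-0.003, -0.005, -1.0]]
wrist_force: [-0.0, 1.0, 0.5]
gripper_width: 0.008
gripper_force: 0.0
```

```bash
python3 - <<'E'
from h import *
s=sense();p=capture('wrist');print(s['tcp_pos'],s['wrist_force'])
W=zworld(p,s);k=(p['z_map']>0)
w=W[k]
P=np.array([.532,.0423])
h=w[(w[:,2]>.06)&(w[:,2]<.09)&(np.hypot(*(w[:,:2]-P).T)<.11)]
m=np.median(h,0);d=m[:2]-P;print('handle',len(h),m,np.hypot(*d),'theta',np.radians(np.degrees(np.arctan2(d[1],d[0]))%360-120.5))
a=np.radians(-9.55);ex=np.array([np.cos(a),np.sin(a)]);ey=np.array([-ex[1],ex[0]]);c=np.array([.5506,.0485])+.0155*ex+.0055*ey
q=w-np.r_[c,0];q=np.c_[q[:,:2]@ex,q[:,:2]@ey,w[:,2]]
b=q[(q[:,2]>.036)&(q[:,2]<.041)&(q[:,0]>.01)&(q[:,0]<.075)&(q[:,1]>-.06)&(q[:,1]<.05)]
print('block top',len(b),np.percentile(b,[1,50,99],axis=0).round(4),cv2.minAreaRect(b[:,:2].astype(np.float32)))
E
```

```text
[0.45443866 0.12281302 0.22966936] [-0.03695135  1.02052888  0.54532512]
handle 376 [ 0.4679124  -0.01513254  0.07978312] 0.08605647336576021 theta 1.7691586874494654
block top 4097 [[ 0.023  -0.0571  0.0362]
 [ 0.0442 -0.0152  0.0378]
 [ 0.066   0.0307  0.0396]] ((0.04492034390568733, -0.013085469603538513), (0.09051244705915451, 0.04544708505272865), 89.92736053466797)
```

```bash
python3 -c "
from h import *
print(finish_job())"
```

```text
the job is handed in; nothing more can be done
None
```

The job is handed in, though no verdict came back. By wrist-camera depth the block lies straight along the fence (x about 45 mm) and the lever is at about 1.77 rad. Wrist readings peaked near 9 N at the stop and 12 N at the handle. I felt the stop contact but couldn't read the pin value or the pad force.

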